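# Empty and nest the measuring cups

## Task

Tip the three hazelnuts out of the middle-sized measuring cup into the open clear box, then nest the set upright on the trivet: the middle cup inside the largest one, and the smallest inside the middle one, each fully down on the floor of the next with its handle clear of the other handles. Set the cups down rather than dropping them, and leave the strainer and the glass jar alone.

Things in the scene. Friction and masses are not known exactly. Their poses are not given: they have to be found in the camera images.
- cup_large: Largest of three plain steel measuring cups: 100 mm across the rim, 84 mm across the foot (outside), 50 mm high, wall 3, floor 5 mm thick, about 220 g. Origin: centre of the underside; z is up out of the mouth; its level handle runs out along its own -x. Loose and empty on the trivet, handle (same bar as the others, 49 to 62 mm up) pointing roughly away from the robot; it stays there.
- cup_middle: Middle-sized of three plain steel measuring cups: 76 mm across the rim, 60 mm across the foot (outside), 50 mm high, wall 3, floor 5 mm thick, about 150 g. Origin: centre of the underside; z is up out of the mouth; its level handle runs out along its own -x. On the counter, holding three hazelnuts. Its wall flares 9 degrees: it empties when tipped to about 100 degrees.
- cup_small: Smallest of three plain steel measuring cups: 54 mm across the rim, 40 mm across the foot (outside), 50 mm high, wall 3, floor 5 mm thick, about 110 g. Origin: centre of the underside; z is up out of the mouth; its level handle runs out along its own -x. Empty, on the counter. Nested it has about 7 mm of play all round.
- cup_middle_grip (a point): Grip point on the middle cup's straight handle bar (12 mm wide, 13 mm tall, square section, ends 104 mm from the cup's axis): mid-bar, 78 mm from the axis along the cup's -x, 55.5 mm above the underside. Gripped here the fingers stay clear of the largest cup when nesting. Handle starts pointing roughly to the robot. Nested (9 mm play) it passes over the largest cup's rim but not over its handle: keep 40 degrees apart.
- cup_small_grip (a point): Grip point on the smallest cup's straight handle bar (12 mm wide, 13 mm tall, square section, ends 104 mm from the cup's axis): mid-bar, 78 mm from the axis along the cup's -x, 55.5 mm above the underside. Gripped here the fingers stay clear of the largest cup when nesting. Handle starts pointing roughly to the robot. Nested, keep it 40 degrees or more from both other handles.
- nut1: One of three loose hazelnuts in their shells, roundish, 22 mm across, 21 mm tall, about 10 g, at the start on the floor of the middle cup. Origin: its lower tip, on its surface.
- nut2: One of three loose hazelnuts in their shells, roundish, 22 mm across, 21 mm tall, about 10 g, at the start on the floor of the middle cup. Origin: its lower tip, on its surface.
- nut3: One of three loose hazelnuts in their shells, roundish, 22 mm across, 21 mm tall, about 10 g, at the start on the floor of the middle cup. Origin: its lower tip, on its surface.
- box: Clear plastic box, grey rim, fixed, open at the top: outside 140 mm along its x, 180 mm along its y, 60 mm high, walls and floor 4 mm. Origin: centre of its underside, z up. Its lid is swung right back on the hinge at its +x rim (away from the robot), sloping to the counter, to 205 mm from the origin.
- trivet: Round cork-bottomed wooden trivet, 156 mm across, 10 mm thick, fixed on the counter. Origin: centre of its underside.
- strainer: Bystander: steel mesh strainer lying rim down, a dome 130 mm across and 55 mm high, with a thin handle along its +y to 150 mm from its origin (centre of its underside). Loose.
- jar: Bystander: glass jar with a steel cap, 60 mm across, 100 mm tall, loose. Origin: centre of its underside.
Not all that is in view belongs to the job. What is shaped like the cup_small but orange is not meant.

How it is judged:
On the way, in this order (a step that is already met when the one before it is completed fails the run):
1. all three hazelnuts are in the clear box (x of nut1 in the frame of box between -0.07 and 0.07 m and y of nut1 in the frame of box between -0.09 and 0.09 m and z of nut1 in the frame of box between -0.005 and 0.055 m and x of nut2 in the frame of box between -0.07 and 0.07 m and y of nut2 in the frame of box between -0.09 and 0.09 m and z of nut2 in the frame of box between -0.005 and 0.055 m and x of nut3 in the frame of box between -0.07 and 0.07 m and y of nut3 in the frame of box between -0.09 and 0.09 m and z of nut3 in the frame of box between -0.005 and 0.055 m), for 0.2 s.
2. the middle cup stands upright inside the largest cup, down on its floor (horizontal distance between cup_middle and cup_large below 0.014 m and z of cup_middle in the frame of cup_large between 0.002 and 0.009 m and angle between cup_middle's own z axis and vertical below 0.08 rad), for 0.2 s.
At the end, for the whole second after the job is handed in: All nuts in the box below its rim; the largest cup upright on the trivet (centres within 45 mm); the middle cup in it and the smallest in the middle one, each upright within 0.08 rad, underside 2 to 9 mm above that of the cup around it, axes within 14 mm; all at rest (all of step 1 and all of step 2 and horizontal distance between cup_large and trivet below 0.045 m and height (world z) of cup_large between 0.006 and 0.015 m and angle between each of cup_large, cup_small's own z axis and vertical below 0.08 rad and horizontal distance between cup_small and cup_middle below 0.014 m and z of cup_small in the frame of cup_middle between 0.002 and 0.009 m and linear speed of each of cup_large, cup_middle, cup_small below 0.02 m/s); the robot touches nothing.
It fails at once if a cup is dropped: the middle or the smallest cup falls free of the fingers at more than 0.6 m/s (a drop of about 18 mm) ((linear speed of cup_middle above 0.6 m/s and contact force between the fingers and cup_middle below 0.01 N) or (linear speed of cup_small above 0.6 m/s and contact force between the fingers and cup_small below 0.01 N)).
It fails at once if the strainer or the jar is shifted by more than 30 mm (distance of any of strainer, jar from where it was at the start of the episode above 0.03 m).
It also fails if it takes over 67 s, if anything falls off the work surface, if the arm or the gripper's body presses on something with over 40 N, if the wrist force passes 120 N, or if a joint passes its speed limit or range.

## Robot

A 7-joint arm with a two-finger parallel gripper is mounted at the origin on the work surface. World frame = base frame: x ahead of the robot, y to its left, z up, the work surface at z = 0. Lengths are in m, angles in rad, forces in N, time in s.
With the tool pointing down it reaches from about 0.35 to 0.9 m from the base axis. Payload 7.2 kg.
Tool frame: the origin (TCP) lies midway between the tips of the shut fingers; the grasp point (between the pads) lies 19 mm behind it; z points along the fingers, y is the line along which they close (so a half turn about z gives the same grasp; the last joint's range is limited). The gripper opens to 88 mm and grips with 3 to 60 N. Pads are 20 mm wide; open, the fingers measure 115 mm over their backs; the gripper's body (75 mm by 178 mm) begins 61 mm behind the grasp point.
Start: joints at [1.172, 0.411, -0.013, 1.596, 0.006, 1.134, -0.082], TCP at [0.203, -0.591, 0.191] pointing down, gripper open.
Joint ranges: [-2.95, 2.95], [-0.29, 1.99], [-1.47, 1.44], [0.14, 2.54], [-1.03, 4.17], [0.13, 1.85], [-2.86, 2.86]. Speed limits (rad/s): [2.39, 2.39, 3.01, 3.01, 3.14, 3.14, 3.14].

## Interface

Orientations are given as a 3x3 rotation matrix whose columns are the frame's x, y, z axes.
In Python, from station import ctrl gives the robot as it stands. The module is installed in compiled form; this text tells all that it offers.
- The arm moves only by the tool drive_tool, never from a script. Its argument "rows" is a list that holds one entry, the list of rows, each a list of 6 numbers: the shift along the tool's x, y, z normalised to -1 to 1, where 1 is 750 mm, then the turn, a rotation vector about the tool's x, y, z normalised to -1 to 1, where 1 is 5 degrees. In form: [[[dx, dy, dz, wx, wy, wz], ...]]. A call has exactly 8 rows; each row shifts and turns the commanded pose from where the row before left it, along the tool's axes as they then stand; what a row does not reach is not made up. A row lasts 1/8 s, in which the tool goes at most 62.5 mm and 10.7 degrees, less where a joint would pass 70% of its speed; a pose out of reach is approached as far as the arm can. A call with a number of a shift or a turn outside -1 to 1 is refused whole. A call with a gripper value outside its range is refused whole. "fingers" is the finger opening in mm, from 0 to 87.8, set as the call begins (left out, the last holds). The fingers move at their own pace and stop on an object; the grip force is fixed at half the most. Time passes only in rows, so rows that do not move let the fingers close, or fill a call up. It gives the time, the measured TCP pose, the force, the opening and the grip force at its end, in the units of the state.
- ctrl.sense(): the state, without advancing time (a new reading comes with each control period).
- ctrl.capture(name): name is "side" or "top" or "wrist"; returns the picture (420x560x3 uint8, blue, green, red); there is no depth.
- ctrl.camera_model(name): a dict with "K" (3x3 intrinsics, pixels), "extrinsics" (4x4, takes a point from world to camera coordinates). Camera axes: x right, y up, looking along -z (the intrinsics and any distortion apply to the point x, -y, -z); pixel columns grow to the right and rows downward; lengths in m; the calibration is good to about 2 mm. A picture is of the moment at which its call begins: read the wrist's pose just before it. camera_model takes no time and is no camera call; for the wrist camera it gives the pose at the moment of the call.
- ctrl.finish_job(): hands the job in; it is judged then, once.
Trained networks look in the newest picture that a camera, given by its name, has taken for a name from the list of things; names that differ only in an ending like _2 or _b are one class to them, and where a whole thing is asked for, a point or a joint stands for the part that bears it (a point fixed in the world has none). Each returns a list of dicts, best first, with "p" (0 to 1); they miss things now and then, are a little off and sometimes report something else, mostly with a low value. They report only what shows in the picture. A call takes as long as a camera call. They do not tell look-alikes from the thing itself.
- ctrl.cut_out(name, camera): "region" (420x560 bool, what is visible of it) and "pixel" ([row, column] in pixels, amid what is visible of it).
The state is a dict: "clock": time; "joints": joint angles; "joint_velocities": joint speeds; "joint_efforts": joint torques, N m; "position": TCP position; "tool_rot": TCP orientation; "force": force on the tool from outside, world axes, zero at the start; "wrist_torque": the same for the moment, N m; "grip_width": finger opening in m; "grasp_force": force on a finger pad.
Only numpy, scipy, OpenCV 4.12 (cv2) and the standard library are available. Lean on these libraries where they do the work, as an engineer would, in place of code of your own. Each camera call takes 0.05 s, during which the arm holds its last target. There are 200 camera calls.

## Working session

There is one attempt and no reset: what is moved stays moved. The work goes in short steps, Python scripts to look and compute and a tool call to move; the robot and the scene stay as the last step left them, time stands still between calls to the robot, and variables do not carry over. Pictures are saved under pics/ and viewed, at most 10 in all, crops included, and the job is handed in when it is done.

Besides the shell and the picture viewer there is one more tool, called after ">>>" by a JSON object that holds its "method" and its "body", one argument or row to a line. drive_tool: Moves the arm, as the interface text tells. Its arguments: {"type":"object","properties":{"rows":{"type":"array","items":{"type":"array","items":{"type":"array","items":{"type":"number"}}}},"fingers":{"type":"number"}},"required":["rows"]}

```bash
mkdir -p pics
cat > h.py <<'E'
import numpy as np, cv2
from station import ctrl
def ray(cam,px):
    m=ctrl.camera_model(cam);K=np.array(m['K']);E=np.array(m['extrinsics'])
    d=np.linalg.inv(K)@np.array([px[1],px[0],1.0]); d=np.array([d[0],-d[1],-d[2]])
    R=E[:3,:3];t=E[:3,3]
    return -R.T@t, R.T@d
def at(cam,px,z):
    o,d=ray(cam,px); return o+d*(z-o[2])/d[2]
def proj(cam,P):
    m=ctrl.camera_model(cam);K=np.array(m['K']);E=np.array(m['extrinsics'])
    P=np.atleast_2d(P); c=P@E[:3,:3].T+E[:3,3]; c=c*[1,-1,-1]; u=c@K.T
    return u[:,1::-1]/u[:,2:]
E
python3 - <<'E'
from h import *
for c in('top','side'):
    im=ctrl.capture(c); cv2.imwrite(f'pics/{c}0.png',im)
    print(c,{k:np.round(v,3).tolist() for k,v in ctrl.camera_model(c).items() if k in('K','extrinsics')})
    for n in ['cup_large','cup_middle','cup_small','cup_middle_grip','cup_small_grip','box','trivet','nut1','jar','strainer']:
        for d in ctrl.cut_out(n,c)[:3]:
            if d['p']>.2: print(n,round(d['p'],2),np.round(d['pixel']),d['region'].sum(),np.round(at(c,d['pixel'],.05),3))
print(ctrl.sense())
E
```

```text
top {'K': [[420.105, 0.0, 276.376], [0.0, 420.105, 210.482], [0.0, 0.0, 1.0]], 'extrinsics': [[-0.007, -1.0, 0.008, 0.019], [0.971, -0.005, 0.237, -0.628], [-0.237, 0.009, 0.971, -0.975], [0.0, 0.0, 0.0, 1.0]]}
cup_large 0.6 [244. 421.] 1456 [ 0.546 -0.351  0.05 ]
cup_middle 0.56 [221. 233.] 646 [0.606 0.125 0.05 ]
cup_small 0.83 [149. 401.] 449 [ 0.8   -0.319  0.05 ]
cup_small 0.8 [214. 322.] 500 [ 0.624 -0.102  0.05 ]
cup_small 0.72 [293. 289.] 537 [ 0.426 -0.015  0.05 ]
cup_middle_grip 0.94 [222. 236.] 733 [0.605 0.117 0.05 ]
cup_middle_grip 0.49 [152. 342.] 239 [ 0.793 -0.16   0.05 ]
cup_small_grip 0.89 [292. 289.] 567 [ 0.428 -0.014  0.05 ]
cup_small_grip 0.79 [155. 402.] 469 [ 0.783 -0.319  0.05 ]
cup_small_grip 0.7 [212. 322.] 438 [ 0.629 -0.102  0.05 ]
box 0.93 [245. 146.] 7897 [0.547 0.343 0.05 ]
trivet 0.68 [260. 410.] 1371 [ 0.504 -0.319  0.05 ]
nut1 0.47 [226. 245.] 49 [0.594 0.095 0.05 ]
nut1 0.43 [222. 235.] 53 [0.603 0.12  0.05 ]
jar 0.87 [159. 235.] 609 [0.775 0.122 0.05 ]
strainer 0.7 [155. 342.] 333 [ 0.784 -0.162  0.05 ]
side {'K': [[402.731, 0.0, 277.236], [0.0, 4
[... 1011 characters left out ...]
elocities': array([ 0.00091519,  0.00152875, -0.00029975,  0.0019355 ,  0.0009525 ,
        0.00044063, -0.00197906]), 'joint_efforts': array([ 8.30466183e-05, -5.87746346e+01,  6.40843213e-01, -2.91390252e+01,
       -5.37252263e-02,  1.04239784e-02,  3.26918575e-05]), 'position': array([ 0.20298457, -0.59111755,  0.19145372]), 'tool_rot': array([[ 9.45773549e-01,  3.24826713e-01,  1.47186480e-05],
       [ 3.24826713e-01, -9.45773549e-01, -1.23243177e-05],
       [ 9.91724037e-06,  1.64370238e-05, -1.00000000e+00]]), 'force': array([ 0.03149523,  0.43900758, -0.18052411]), 'wrist_torque': array([ 0.02029743, -0.03979117,  0.0194245 ]), 'grasp_force': 0.0, 'grip_width': 0.08778652928722824}
```

View pics/top0.png

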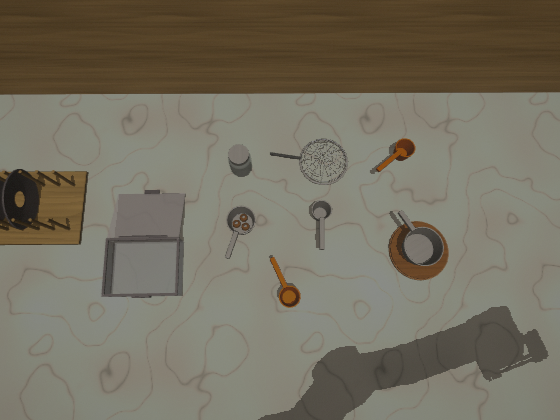

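View pics/side0.png

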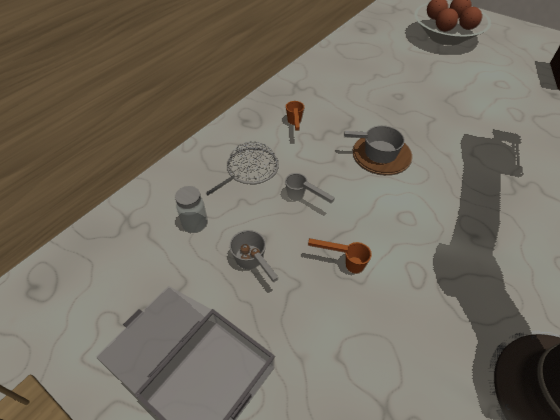

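```bash
cat > fit.py <<'E'
from h import *
from scipy.optimize import minimize
t=np.linspace(0,2*np.pi,48,endpoint=False); C=np.c_[np.cos(t),np.sin(t)]
def box8(a,b,c,d,e,f): return np.array([[x,y,z] for x in(a,b) for y in(c,d) for z in(e,f)])
def cup(rim,foot,z0=0):
    return [np.r_[np.c_[C*rim/2,0*t+.05],np.c_[C*foot/2,0*t]]+[0,0,z0], box8(-.104,-rim/2+.002,-.006,.006,.049,.062)+[0,0,z0]]
M={'cup_large':cup(.1,.084,.01),'cup_middle':cup(.076,.06),'cup_small':cup(.054,.04),
 'box':[box8(-.07,.07,-.09,.09,0,.06),np.array([[.07,-.09,.06],[.07,.09,.06],[.205,-.09,.0],[.205,.09,.0]])],
 'trivet':[np.r_[np.c_[C*.078,0*t],np.c_[C*.078,0*t+.01]]],
 'strainer':[np.r_[np.c_[C*.065,0*t],np.c_[C*.04,0*t+.045],[[0,0,.055]]]],'jar':[np.r_[np.c_[C*.03,0*t],np.c_[C*.03,0*t+.1]]]}
S=4
def xf(P,p):
    c,s=np.cos(p[2]),np.sin(p[2]); return P@np.array([[c,-s,0],[s,c,0],[0,0,1]]).T+[p[0],p[1],0]
def render(name,p,cam):
    im=np.zeros((420*S,560*S),np.uint8)
    for P in M[name]:
        q=proj(cam,xf(P,p))[:,::-1]
        h=cv2.convexHull(((q+.5)*S).astype(np.float32))
        cv2.fillPoly(im,[np.round(h*16).astype(np.int32)],255,shift=4)
    return cv2.resize(im,(560,420),interpolation=cv2.INTER_AREA)/255.
def fit(name,regs,p0):
    def cost(p): 
        c=0
        for cam,m in regs.items():
            r=render(name,p,cam); c+=np.abs(r-m).sum()/m.sum()
        return c/len(regs)
    best=None
    for _ in range(2):
        p0=np.array(p0,float)
        r=minimize(cost,p0,method='Nelder-Mead',options=dict(initial_simplex=p0+np.array([[0,0,0],[.012,0,0],[0,.012,0],[0,0,.25]]),xatol=2e-4,fatol=1e-4,maxfev=150))
        p0=r.x
    return r.x,r.fun
def pick(name,cam,near,net=None):
    ds=[d for d in ctrl.cut_out(net or name,cam) if np.linalg.norm(at(cam,d['pixel'],.05)[:2]-near)<.1]
    return ds[0]['region'].astype(float) if ds else None
E
cat > m1.py <<'E'
from fit import *
ims={c:ctrl.capture(c) for c in('top','side')}
G={'cup_large':[.546,-.345,np.radians(-155)],'cup_middle':[.61,.118,.2],'cup_small':[.63,-.097,0.],'box':[.51,.345,0.]}
out={}
for n,g in G.items():
    best=None
    for net in ([n,n+'_grip'] if n in('cup_middle','cup_small') else [n]):
      for cams in (('top',),('side',),('top','side')):
        regs={c:pick(n,c,g[:2],net) for c in cams}
        if any(v is None for v in regs.values()): print(n,net,'missing',cams);continue
        p,f=fit(n,regs,g); print(n,net,cams,np.round(p,4),round(f,3)); out[n]=p
for c,im in ims.items():
    im=cv2.resize(im,None,fx=2,fy=2,interpolation=cv2.INTER_CUBIC)
    for n,p in out.items():
        m=cv2.resize((render(n,p,c)*255).astype(np.uint8),None,fx=2,fy=2)>127
        cs,_=cv2.findContours(m.astype(np.uint8),0,2); cv2.drawContours(im,cs,-1,(0,255,0),1)
    y,x=(150,80); cv2.imwrite(f'pics/ov_{c}.png',im[260:620,180:940] if c=='top' else im[200:800,180:900])
E
python3 m1.py
```

```text
cup_large cup_large ('top',) [ 0.5407 -0.3516 -2.571 ] 0.08
cup_large cup_large ('side',) [ 0.5388 -0.3478 -2.5954] 0.047
cup_large cup_large ('top', 'side') [ 0.5395 -0.3495 -2.5934] 0.074
cup_middle cup_middle ('top',) [0.6107 0.1076 0.4729] 0.688
cup_middle cup_middle ('side',) [ 0.6107  0.1078 -0.3286] 0.239
cup_middle cup_middle ('top', 'side') [0.6106 0.1076 0.3582] 0.654
cup_middle cup_middle_grip ('top',) [0.6098 0.1061 0.4287] 0.604
cup_middle cup_middle_grip ('side',) [ 0.6113  0.1082 -0.3201] 0.197
cup_middle cup_middle_grip ('top', 'side') [0.611  0.1067 0.2862] 0.593
cup_small cup_small ('top',) [ 0.6368 -0.1012 -0.0292] 0.267
cup_small cup_small ('side',) [ 0.6376 -0.1023 -0.0772] 0.202
cup_small cup_small ('top', 'side') [ 0.6362 -0.101  -0.0332] 0.244
cup_small cup_small_grip ('top',) [ 0.6364 -0.101  -0.0275] 0.083
cup_small cup_small_grip ('side',) [ 0.6363 -0.099  -0.0344] 0.117
cup_small cup_small_grip ('top', 'side') [ 0.6372 -0.101  -0.033 ] 0.119
box box ('top',) [0.4935 0.3481 0.01  ] 0.034
box box ('side',) [0.4935 0.3485 0.0147] 0.019
box box ('top', 'side') [0.4937 0.3483 0.0156] 0.028
```

View pics/ov_top.png

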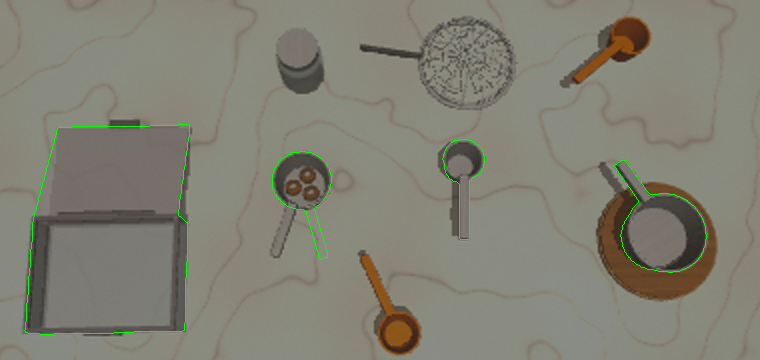

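View pics/ov_side.png

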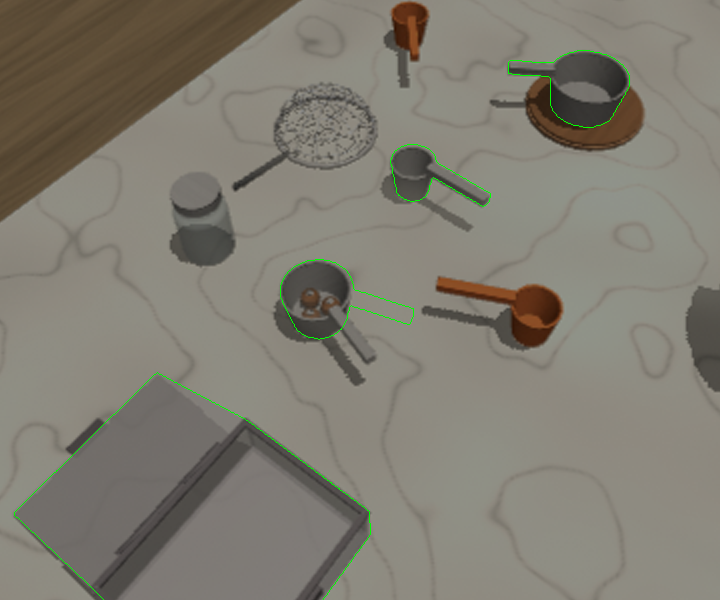

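```bash
cat >> h.py <<'E'
from scipy.spatial.transform import Rotation as Ro
import json
def go(P,Rt):
    "tool-axes shift (units of .75 m) and turn (units of 5 deg) from the present pose to P,Rt"
    s=ctrl.sense();R=np.array(s['tool_rot'])
    d=R.T@(np.array(P)-s['position']); w=Ro.from_matrix(R.T@Rt).as_rotvec()
    print('t %.2f pos'%s['clock'],np.round(s['position'],4),'F',np.round(s['force'],1),'grip',round(s['grip_width'],4),round(s['grasp_force'],1),'q',np.round(s['joints'],3))
    print('shift units',np.round(d/.75,4),'max rows',round(np.abs(np.linalg.norm(d))/.0625,1),'turn units',np.round(np.degrees(w)/5,3))
    open('log.jsonl','a').write(json.dumps(dict(q=list(s['joints']),p=list(s['position']),R=R.tolist()))+'\n')
def down(a):  # tool pointing down, tool x at azimuth a (rad)
    c,s=np.cos(a),np.sin(a); return np.array([[c,s,0],[s,-c,0],[0,0,-1.]])
E
python3 - <<'E'
from fit import *
g=[.611,.108,-.32]
for cams in (('top',),('side',),('top','side')):
    regs={c:pick('cup_middle',c,g[:2],'cup_middle_grip') for c in cams}
    p,f=fit('cup_middle',regs,g); print(cams,np.round(p,4),round(f,3))
regs={c:pick('trivet',c,[.53,-.34]) for c in('top','side')}
regs={c:np.clip(regs[c]+pick('cup_large',c,[.54,-.35]),0,1) for c in regs}
M['trivet']+=[xf(P,[0,0,0]) for P in []]
x=p[0]-.078*np.cos(p[2]);y=p[1]-.078*np.sin(p[2]);print(x,y)
go([x,y,.12],down(p[2]))
E
```

```text
('top',) [ 0.6103  0.1061 -0.3345] 0.339
('side',) [ 0.6113  0.1076 -0.3295] 0.191
('top', 'side') [ 0.6118  0.1062 -0.3405] 0.277
0.5383004253105392 0.13220420220715878
t 2.80 pos [ 0.203  -0.5911  0.1915] F [-0.2 -0.4 -0.6] grip 0.0874 0.0 q [ 1.172  0.411 -0.013  1.596  0.006  1.134 -0.082]
shift units [ 0.7361 -0.7669  0.0953] max rows 12.8 turn units [ 0.    -0.     7.693]
```

>>> {"method": "drive_tool", "body": {
  "rows": [
    [[0.0526,-0.0548,0.0068,0,0,0],[0.0526,-0.0548,0.0068,0,0,0],[0.0526,-0.0548,0.0068,0,0,0],[0.0526,-0.0548,0.0068,0,0,0],[0.0526,-0.0548,0.0068,0,0,0],[0.0526,-0.0548,0.0068,0,0,0],[0.0526,-0.0548,0.0068,0,0,0],[0.0526,-0.0548,0.0068,0,0,0]]
  ],
  "fingers": 50
}}

```text
clock: 3.8
position: [0.3954, -0.1761, 0.1509]
tool_rot: [[0.946, 0.325, 0.001], [0.325, -0.946, -0.001], [0.001, 0.001, -1.0]]
force: [1.4, -0.2, 0.8]
grip_width: 0.05
grasp_force: 0.0
```

```bash
python3 -c "
from h import *
go([.5383,.1325,.12],down(-.334))"
```

```text
t 3.80 pos [ 0.3954 -0.1761  0.1509] F [ 1.4 -0.2  0.8] grip 0.05 0.0 q [ 0.586  0.146 -0.306  2.071  0.055  0.931 -0.99 ]
shift units [ 0.3137 -0.3274  0.0411] max rows 5.5 turn units [ 0.008 -0.013  7.615]
```

>>> {"method": "drive_tool", "body": {
  "rows": [
    [[0.0526,-0.0548,0.0068,0,0,0],[0.0526,-0.0548,0.0068,0,0,0],[0.0526,-0.0548,0.0068,0,0,0],[0.0526,-0.0548,0.0068,0,0,0],[0.0526,-0.0548,0.0068,0,0,0],[0.0526,-0.0548,0.0068,0,0,0],[0,0,0,0,0,1],[0,0,0,0,0,1]]
  ]
}}

```text
clock: 4.8
position: [0.5384, 0.1335, 0.1196]
tool_rot: [[0.988, 0.154, -0.001], [0.154, -0.988, 0.0], [-0.001, -0.0, -1.0]]
force: [-0.6, -0.2, -0.0]
grip_width: 0.0499
grasp_force: 0.0
```

```bash
python3 -c "
from h import *
go([.5383,.1325,.12],down(-.334))"
```

```text
t 4.80 pos [0.5384 0.1335 0.1196] F [-0.6 -0.2 -0. ] grip 0.0499 0.0 q [-1.000e-03  4.030e-01 -4.230e-01  1.827e+00  1.980e-01  9.540e-01
 -1.925e+00]
shift units [-0.0003  0.0013 -0.0005] max rows 0.0 turn units [-1.000e-03  8.000e-03  5.604e+00]
```

>>> {"method": "drive_tool", "body": {
  "rows": [
    [[0,0,0,0,0,1],[0,0,0,0,0,1],[0,0,0,0,0,1],[0,0,0,0,0,1],[0,0,0,0,0,1],[0,0,0,0,0,0.69],[0,0,0,0,0,0],[0,0,0,0,0,0]]
  ]
}}

```text
clock: 5.8
position: [0.5385, 0.1325, 0.1201]
tool_rot: [[0.943, -0.332, 0.0], [-0.332, -0.943, -0.0], [0.0, 0.0, -1.0]]
force: [-0.4, -0.5, -0.2]
grip_width: 0.0499
grasp_force: 0.0
```

Run:
```python
from fit import *
go([.5383,.1325,.0365],down(-.334))
im=ctrl.capture('wrist'); cv2.imwrite('pics/w1.png',im)
for n in('cup_middle_grip','cup_middle'):
    r=pick(n,'wrist',[.55,.12])
    if r is not None:
        print(n,r.sum()); p,f=fit('cup_middle',{'wrist':r},[.611,.107,-.33]); print(np.round(p,4),f)
```

```text
t 5.80 pos [0.5385 0.1325 0.1201] F [-0.4 -0.5 -0.2] grip 0.0499 0.0 q [-0.08   0.387 -0.318  1.833  0.146  0.944 -2.371]
shift units [-0.0002  0.      0.1114] max rows 1.3 turn units [ 0.    -0.001 -0.056]
cup_middle_grip 7958.0
[ 0.6124  0.1076 -0.3211] 0.18948302115518237
cup_middle 8035.0
[ 0.6125  0.1076 -0.3211] 0.17996949619922642
```

View pics/w1.png

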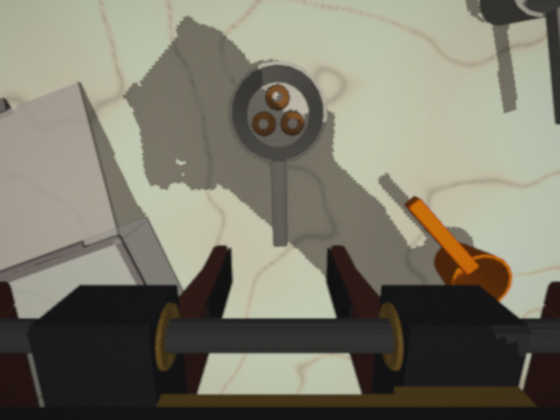

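>>> {"method": "drive_tool", "body": {
  "rows": [
    [[0,0,0.02,0,0,-0.17],[0,0,0.03,0,0,0],[0,0,0.03,0,0,0],[0,0,0.02,0,0,0],[0,0,0.011,0,0,0],[0,0,0,0,0,0],[0,0,0,0,0,0],[0,0,0,0,0,0]]
  ]
}}

```text
clock: 6.95
position: [0.5389, 0.1326, 0.0375]
tool_rot: [[0.948, -0.32, 0.001], [-0.32, -0.948, 0.0], [0.001, -0.001, -1.0]]
force: [0.3, 0.0, 0.2]
grip_width: 0.0497
grasp_force: 0.0
```

>>> {"method": "drive_tool", "body": {
  "rows": [
    [[0,0,0,0,0,0],[0,0,0,0,0,0],[0,0,0,0,0,0],[0,0,0,0,0,0],[0,0,0,0,0,0],[0,0,-0.004,0,0,0],[0,0,-0.008,0,0,0],[0,0,-0.008,0,0,0]]
  ],
  "fingers": 0
}}

```text
clock: 7.95
position: [0.5386, 0.1325, 0.0523]
tool_rot: [[0.948, -0.32, 0.0], [-0.32, -0.948, 0.0], [0.0, -0.0, -1.0]]
force: [-0.4, 0.2, 0.3]
grip_width: 0.0001
grasp_force: 0.0
```

```bash
cat > kin.py <<'E'
from h import *
from scipy.optimize import least_squares
L=[json.loads(l) for l in open('log.jsonl')]
Rz=lambda a:Ro.from_rotvec([0,0,a]).as_matrix(); Ry=lambda a:Ro.from_rotvec([0,a,0]).as_matrix()
def fk(q,k,s):
    d1,a,b,l,t0,t7,e1,e2,e3,f1,f2,f3=k[:12]
    R=Rz(t0+s[0]*q[0]);p=R@[0,0,d1]
    R=R@Ry(q[1]);p=p+R@[f1,e1,0]
    R=R@Rz(s[1]*q[2]);p=p+R@[0,0,a]+R@[f3,0,0]
    R=R@Ry(q[3]);p=p+R@[f2,e2,0]
    R=R@Rz(s[2]*q[4]);p=p+R@[0,0,b]
    R=R@Ry(q[5]);p=p+R@[0,e3,0]
    R=R@Rz(t7+s[3]*q[6]);p=p+R@[0,0,l]
    return p,R
def fitk(s):
    k0=np.r_[.35,.4,.4,.3,0,0,np.zeros(6)]
    best=None
    for t7 in(0,1.57,3.14,-1.57):
        k0[5]=t7
        def res(k):
            r=[]
            for o in L:
                p,R=fk(o['q'],k,s); r+=[p-o['p'],.2*(R-np.array(o['R'])).ravel()]
            return np.r_[np.concatenate(r),1e-3*(k-k0)[[0,1,2,3,6,7,8,9,10,11]]]
        x=least_squares(res,k0)
        if best is None or x.cost<best.cost: best=x
    return best
def solve():
    import itertools
    c=[(fitk(s),s) for s in itertools.product((1,-1),repeat=4)]
    return min(c,key=lambda t:t[0].cost)
E
python3 - <<'E'
from h import *
go([.5383,.1325,.3],down(-.321))
from kin import *
x,s=solve(); print(x.cost,s,np.round(x.x,4))
for o in L: print(np.round(fk(o['q'],x.x,s)[0]-o['p'],4))
E
```

```text
t 7.95 pos [0.5386 0.1325 0.0523] F [-0.4  0.2  0.3] grip 0.0001 0.0 q [-0.096  0.474 -0.302  1.89   0.189  0.805 -2.395]
shift units [-3.000e-04  1.000e-04 -3.302e-01] max rows 4.0 turn units [-0.002 -0.003 -0.051]
1.7022062320286284e-08 (-1, -1, -1, -1) [ 2.7210e-01  5.3360e-01  4.5250e-01  3.7840e-01  0.0000e+00  1.5708e+00
 -2.9300e-02 -1.8800e-02 -3.0000e-04 -0.0000e+00 -1.0000e-04  0.0000e+00]
[-0. -0. -0.]
[ 0. -0.  0.]
[ 0. -0.  0.]
[-0.  0.  0.]
[-0.  0. -0.]
```

Run:
```python
from fit import *
ims={c:ctrl.capture(c) for c in('top','side','wrist')}
cv2.imwrite('pics/s2.png',np.vstack([np.hstack([cv2.resize(ims['side'][150:360,160:440],(400,300)),cv2.resize(ims['top'][150:300,180:380],(400,300))])]))
p=np.array([.6124,.1076,-.321])
for c in ('side','top'):
    r=pick('cup_middle',c,[.6,.12],'cup_middle_grip'); 
    if r is None: print(c,None); continue
    print(c,r.sum(),fit('cup_middle',{c:r},p))
```

```text
side 321.0 (array([ 0.61062855,  0.10780042, -0.32784496]), np.float64(3.1592694398631727))
top None
```

View pics/s2.png

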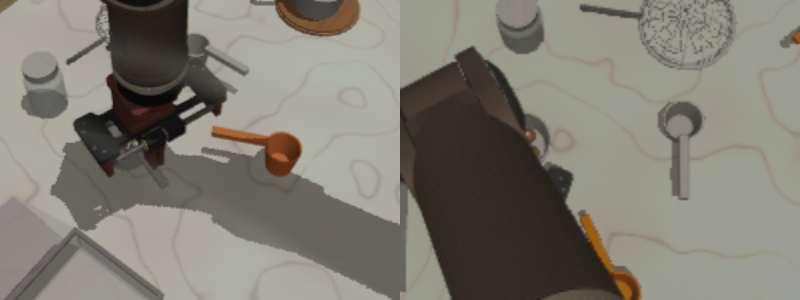

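Run:
```python
from fit import *
im=ctrl.capture('wrist'); s=ctrl.sense()
for q,c in ((s['position'],(0,0,255)),(s['position']-[0,0,-.019],(255,0,0)),([.5384,.1322,.062],(0,255,0))):
    r,cc=proj('wrist',q)[0]; print(r,cc); cv2.circle(im,(int(cc),int(r)),3,c,-1)
cv2.imwrite('pics/w2.png',im)
```

```text
242.33193160707373 278.61193342043015
254.14023033596217 278.6553186304678
248.2345619264347 278.98524879118395
```

View pics/w2.png

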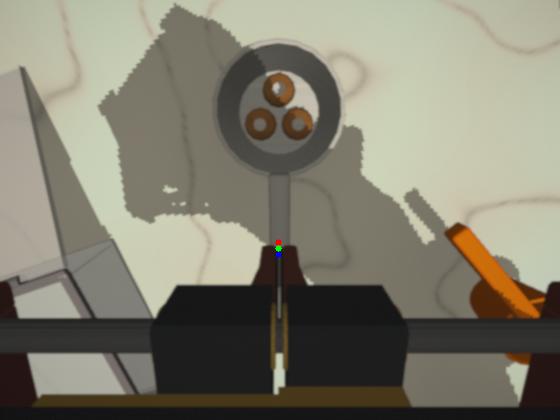

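Run:
```python
from fit import *
print('cam',ray('wrist',[210,280])[0], ctrl.camera_model('wrist')['K'][0])
im=cv2.imread('pics/w2.png'); p=np.array([.6124,.1076,-.321])
for P in M['cup_middle']:
    q=proj('wrist',xf(P,p))[:,::-1]; cv2.polylines(im,[q[:48].astype(int).reshape(-1,1,2)] if len(q)>8 else [cv2.convexHull(q.astype(np.float32)).astype(int)],True,(0,255,0),1)
cv2.imwrite('pics/w2o.png',im[20:360,140:440])
r=pick('cup_middle','wrist',[.6,.12])
print(fit('cup_middle',{'wrist':r},p))
print(ctrl.sense()['force'],ctrl.sense()['grip_width'],ctrl.sense()['clock'])
```

```text
cam [0.60763664 0.10929096 0.24578244] [330.86164373   0.         278.86250395]
(array([ 0.61251806,  0.10783955, -0.31147079]), np.float64(0.22431946733360386))
[-0.25172388 -0.45816206  0.17474124] 0.0003545737816111624 8.3
```

View pics/w2o.png

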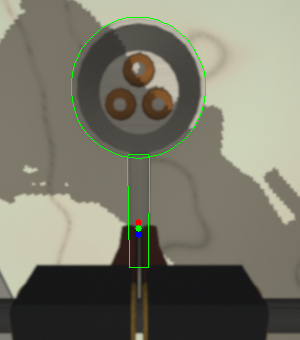

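>>> {"method": "drive_tool", "body": {
  "rows": [
    [[0,0,0,0,0,0],[0,0,0,0,0,0],[0,0,0,0,0,0],[0,0,0.01,0,0,0],[0,0,0.015,0,0,0],[0,0,0.01,0,0,0],[0,0,0.005,0,0,0],[0,0,0,0,0,0]]
  ],
  "fingers": 40
}}

```text
clock: 9.3
position: [0.5382, 0.1325, 0.0213]
tool_rot: [[0.948, -0.32, -0.001], [-0.32, -0.948, -0.0], [-0.001, 0.0, -1.0]]
force: [-0.1, 0.0, 0.2]
grip_width: 0.0402
grasp_force: 0.0
```

>>> {"method": "drive_tool", "body": {
  "rows": [
    [[0,0,0,0,0,0],[0,0,0,0,0,0],[0,0,0,0,0,0],[0,0,0,0,0,0],[0,0,0,0,0,0],[0,0,0,0,0,0],[0,0,0,0,0,0],[0,0,0,0,0,0]]
  ],
  "fingers": 0
}}

```text
clock: 10.3
position: [0.5385, 0.1325, 0.0219]
tool_rot: [[0.948, -0.32, 0.0], [-0.32, -0.948, 0.0], [0.0, -0.0, -1.0]]
force: [-0.2, 0.4, 2.1]
grip_width: 0.0119
grasp_force: 30.0
```

```bash
cat >> kin.py <<'E'
LO=np.array([-2.95,-.29,-1.47,.14,-1.03,.13,-2.86]);HI=np.array([2.95,1.99,1.44,2.54,4.17,1.85,2.86])
def ik(p,R,q0,k,s,w=.02):
    f=lambda q:np.r_[(lambda P,Q:np.r_[P-p,.3*Ro.from_matrix(Q.T@R).as_rotvec()])(*fk(q,k,s)),w*.05*(q-q0)]
    r=least_squares(f,np.clip(q0,LO+.021,HI-.021),bounds=(LO+.02,HI-.02)); P,Q=fk(r.x,k,s)
    return r.x,np.linalg.norm(P-p),np.degrees(np.linalg.norm(Ro.from_matrix(Q.T@R).as_rotvec()))
def pourpath(k,s,beta,sgn,tilt,z,lipxy,q,n=10,verbose=False):
    # lift -> over box -> roll about tool x by sgn*tilt ; lip kept over lipxy at the end
    R0=down(beta); Rf=R0@Ro.from_rotvec([sgn*np.radians(tilt),0,0]).as_matrix()
    d=np.cross(Rf[:,0],Rf[:,2]); d*=-np.sign(d[2])
    off=.078*Rf[:,0]-.028*Rf[:,2]+.038*d
    T=np.r_[np.array(lipxy)-off[:2],z]
    worst=[0,0];c=L[-1]
    S0=np.array(c['p']);SR=np.array(c['R']);up=np.array([S0[0],S0[1],.2]);b0=np.arctan2(SR[1,0],SR[0,0])
    way=[(up,SR)]+[(up+(np.r_[T[:2],.2]-up)*i/n,down(b0+(beta-b0)*i/n)) for i in range(1,n+1)]
    way+=[(np.r_[T[:2],.2+(z-.2)*i/n],R0@Ro.from_rotvec([sgn*np.radians(tilt*i/n),0,0]).as_matrix()) for i in range(1,n+1)]
    qm=q;dq=0
    for p,R in way:
        qn,e,a=ik(p,R,qm,k,s); worst=[max(worst[0],e),max(worst[1],a)]; dq=max(dq,abs(qn-qm).max()); qm=qn
    return worst,qm,T,dq
E
python3 - <<'E'
from h import *
go([.5383,.1325,.2],down(-.321))
from kin import *
x,s=solve();k=x.x; json.dump([list(k),list(s)],open('k.json','w'))
q=np.array(L[-1]['q'])
for sg in(1,-1):
  for b in(-1.5,-1,-.6,-.3,0,.4,.8):
    tz=(down(b)@Ro.from_rotvec([sg*np.radians(100),0,0]).as_matrix())[:,2]
    w,qm,T,dq=pourpath(k,s,b,sg,102,.19,np.array([.48,.348])+.02*tz[:2],q)
    print(sg,b,'tz',np.round(tz,2),'err mm %.1f deg %.1f'%(w[0]*1e3,w[1]),np.round(qm,2),'T',np.round(T,3),round(dq,2))
E
```

```text
t 10.30 pos [0.5385 0.1325 0.0219] F [-0.2  0.4  2.1] grip 0.0119 30.0 q [-0.107  0.517 -0.29   1.91   0.21   0.743 -2.412]
shift units [-2.000e-04  1.000e-04 -2.375e-01] max rows 2.9 turn units [-0.001 -0.001 -0.05 ]
1 -1.5 tz [0.98 0.07 0.17] err mm 68.2 deg 48.7 [-2.04  0.95  1.42  2.1  -1.01  0.15 -2.84] T [0.514 0.429 0.19 ] 0.45
1 -1 tz [0.83 0.53 0.17] err mm 87.2 deg 51.4 [-2.17  0.81  1.42  2.13 -1.01  0.15 -2.84] T [0.471 0.435 0.19 ] 0.37
1 -0.6 tz [0.56 0.81 0.17] err mm 65.4 deg 25.3 [ 0.94  1.97 -1.37  2.23 -1.01  0.15 -0.05] T [0.438 0.424 0.19 ] 0.86
1 -0.3 tz [0.29 0.94 0.17] err mm 31.0 deg 11.5 [ 0.93  1.97 -1.35  2.27 -1.01  0.15 -0.1 ] T [0.417 0.408 0.19 ] 0.62
1 0 tz [0.   0.98 0.17] err mm 0.0 deg 0.0 [ 0.85  1.67 -1.25  2.2  -0.88  0.44 -0.42] T [0.402 0.387 0.19 ] 0.37
1 0.4 tz [-0.38  0.91  0.17] err mm 0.0 deg 0.0 [ 0.57  1.3  -0.91  1.9  -0.83  1.15 -0.62] T [0.393 0.354 0.19 ] 0.37
1 0.8 tz [-0.71  0.69  0.17] err mm 0.0 deg 0.0 [ 0.36  1.29 -0.82  1.58 -0.64  1.59 -0.84] T [0.398 0.319 0.19 ] 0.37
-1 -1.5 tz [-0.98 -0.07  0.17] err mm 173.9 deg 47.7 [-0.62  0.97  0.26  1.55 -0.76  1.83 -2.84] T [0.435 0.423 0.19 ] 0.56
-1 -1 tz [-0.83 -0.53  0.17] err mm 174.6 deg 45.1 [-1.01  0.95  0.41  1.46 -0.26  1.83 -2.84] T [0.405 0.392 0.19 ] 0.42
-1 -0.6 tz [-0.56 -0.81  0.17] err mm 118.3 deg 31.1 [-1.68  1.74  1.42  1.46  0.02  1.83 -1.57] T [0.393 0.36  0.19 ] 0.5
-1 -0.3 tz [-0.29 -0.94  0.17] err mm 66.5 deg 17.8 [-1.71  1.74  1.42  1.43  0.01  1.83 -1.63] T [0.394 0.334 0.19 ] 0.75
-1 0 tz [ 0.   -0.98  0.17] err mm 16.1 deg 4.4 [-1.73  1.75  1.42  1.39  0.01  1.83 -1.69] T [0.402 0.309 0.19 ] 0.58
-1 0.4 tz [ 0.38 -0.91  0.17] err mm 0.0 deg 0.0 [-1.54  1.18  0.49  1.6   0.68  1.83 -2.53] T [0.423 0.282 0.19 ] 0.37
-1 0.8 tz [ 0.71 -0.69  0.17] err mm 0.0 deg 0.0 [-1.54  1.05  0.3   1.92  1.    1.67 -2.84] T [0.454 0.265 0.19 ] 0.37
```

>>> {"method": "drive_tool", "body": {
  "rows": [
    [[0,0,-0.01,0,0,0],[0,0,-0.03,0,0,0],[0,0,-0.04,0,0,0],[0,0,-0.05,0,0,0],[0,0,-0.05,0,0,0],[0,0,-0.04,0,0,0],[0,0,-0.018,0,0,0],[0,0,0,0,0,0]]
  ]
}}

```text
clock: 11.3
position: [0.5386, 0.1324, 0.2005]
tool_rot: [[0.947, -0.32, 0.001], [-0.32, -0.947, 0.0], [0.001, -0.0, -1.0]]
force: [-0.4, 0.6, -1.8]
grip_width: 0.0117
grasp_force: 30.0
```

Run:
```python
from h import *
from kin import *
k,s=json.load(open('k.json'));k=np.array(k)
q=np.array(ctrl.sense()['joints'])
for z in (.19,.2):
  for b in(.5,.6,.7):
    tz=(down(b)@Ro.from_rotvec([np.radians(100),0,0]).as_matrix())[:,2]
    w,qm,T,dq=pourpath(k,s,b,1,102,z,np.array([.48,.348])+.015*tz[:2],q,20)
    R=Rz(k[4]+s[0]*qm[0]);e=R@[0,0,k[0]];R=R@Ry(qm[1])@Rz(s[1]*qm[2]);e=e+R@[0,0,k[1]]
    print(z,b,np.round(w,4),np.round(qm,2),'T',np.round(T,3),dq,'elbow',np.round(e,2),'wrist',np.round(T-k[3]*tz,3))
go([*T[:2],.2],down(.6))
from fit import *
im=ctrl.capture('wrist'); 
d=ctrl.cut_out('nut1','wrist'); print([(round(a['p'],2),np.round(a['pixel'])) for a in d])
d=ctrl.cut_out('cup_middle','wrist'); print([(round(a['p'],2),np.round(a['pixel']),a['region'].sum()) for a in d])
cs=max(cv2.findContours(d[0]['region'].astype(np.uint8),0,2)[0],key=cv2.contourArea); print(cv2.boundingRect(cs))
```

```text
0.19 0.5 [0.     0.0002] [ 0.52  1.28 -0.88  1.82 -0.76  1.27 -0.69] T [0.395 0.341 0.19 ] 0.11049120524487788 elbow [ 0.44 -0.25  0.42] wrist [0.574 0.013 0.124]
0.19 0.6 [0.     0.0002] [ 0.47  1.28 -0.86  1.73 -0.71  1.38 -0.75] T [0.396 0.332 0.19 ] 0.1059358296335573 elbow [ 0.46 -0.23  0.42] wrist [0.607 0.024 0.124]
0.19 0.7 [0.     0.0002] [ 0.42  1.28 -0.84  1.65 -0.67  1.49 -0.8 ] T [0.398 0.324 0.19 ] 0.10398183034824227 elbow [ 0.47 -0.21  0.42] wrist [0.639 0.039 0.124]
0.2 0.5 [0.     0.0002] [ 0.52  1.26 -0.88  1.82 -0.78  1.28 -0.69] T [0.395 0.341 0.2  ] 0.11046075150535861 elbow [ 0.44 -0.25  0.43] wrist [0.574 0.013 0.134]
0.2 0.6 [0.     0.0002] [ 0.47  1.26 -0.86  1.74 -0.73  1.38 -0.76] T [0.396 0.332 0.2  ] 0.1060543280828905 elbow [ 0.45 -0.23  0.43] wrist [0.607 0.024 0.134]
0.2 0.7 [0.     0.0002] [ 0.42  1.27 -0.84  1.66 -0.69  1.49 -0.81] T [0.398 0.324 0.2  ] 0.10426336346443854 elbow [ 0.47 -0.21  0.43] wrist [0.639 0.039 0.134]
t 11.30 pos [0.5386 0.1324 0.2005] F [-0.4  0.6 -1.8] grip 0.0117 30.0 q [-0.062  0.306 -0.334  1.741  0.111  1.112 -2.327]
shift units [-0.2589 -0.1821  0.0006] max rows 3.8 turn units [ 0.0000e+00 -9.0000e-03 -1.0606e+01]
[(0.76, array([121., 260.])), (0.67, array([ 92., 278.])), (0.58, array([119., 291.]))]
[(0.93, array([116., 280.]), np.int64(20806))]
(199, 23, 159, 293)
```

>>> {"method": "drive_tool", "body": {
  "rows": [
    [[-0.022,-0.016,0,0,0,0],[-0.0441,-0.0319,0,0,0,0],[-0.0441,-0.0319,0,0,0,0],[-0.0441,-0.0319,0,0,0,0],[-0.0441,-0.0319,0,0,0,0],[-0.0441,-0.0319,0,0,0,0],[-0.022,-0.016,0,0,0,0],[0,0,0,0,0,-0.6]]
  ]
}}

```text
clock: 12.45
position: [0.3931, 0.3347, 0.1998]
tool_rot: [[0.965, -0.264, -0.001], [-0.264, -0.965, 0.0], [-0.002, -0.0, -1.0]]
force: [0.3, -0.7, -1.7]
grip_width: 0.0116
grasp_force: 30.0
```

>>> {"method": "drive_tool", "body": {
  "rows": [
    [[0,0,0,0,0,-1],[0,0,0,0,0,-1],[0,0,0,0,0,-1],[0,0,0,0,0,-1],[0,0,0,0,0,-1],[0,0,0,0,0,-1],[0,0,0,0,0,-1],[0,0,0,0,0,-1]]
  ]
}}

```text
clock: 13.45
position: [0.3947, 0.3327, 0.1997]
tool_rot: [[0.909, 0.416, -0.001], [0.416, -0.909, -0.0], [-0.001, -0.0, -1.0]]
force: [-0.2, -0.0, -1.5]
grip_width: 0.0121
grasp_force: 30.0
```

>>> {"method": "drive_tool", "body": {
  "rows": [
    [[0,0,0,0,0,-1],[0,0,0,0,0,-1],[0,0,0,1,0,0],[0,0,0,1,0,0],[0,0,0,1,0,0],[0,0,0,1,0,0],[0,0,0,1,0,0],[0,0,0,1,0,0]]
  ]
}}

```text
clock: 14.45
position: [0.3951, 0.3327, 0.2001]
tool_rot: [[0.825, 0.488, -0.284], [0.565, -0.713, 0.414], [-0.001, -0.502, -0.865]]
force: [0.4, -0.6, -2.8]
grip_width: 0.012
grasp_force: 30.0
```

>>> {"method": "drive_tool", "body": {
  "rows": [
    [[0,0,0,1,0,0],[0,0,0,1,0,0],[0,0,0,1,0,0],[0,0,0,1,0,0],[0,0,0,1,0,0],[0,0,0,1,0,0],[0,0,0,0.5,0,0],[0,0,0,0,0,0]]
  ]
}}

```text
clock: 15.45
position: [0.3959, 0.3321, 0.1996]
tool_rot: [[0.825, 0.259, -0.502], [0.564, -0.382, 0.732], [-0.002, -0.887, -0.461]]
force: [0.4, -0.1, -2.0]
grip_width: 0.0117
grasp_force: 30.0
```

Run:
```python
from h import *
go([.396,.332,.195],down(.6)@Ro.from_rotvec([np.radians(102),0,0]).as_matrix())
im=ctrl.capture('side'); cv2.imwrite('pics/s3.png',im)
```

```text
t 15.45 pos [0.3959 0.3321 0.1996] F [ 0.4 -0.1 -2. ] grip 0.0117 30.0 q [ 0.38   0.737 -0.768  1.805 -0.591  1.2   -0.961]
shift units [-0.      0.0055  0.0026] max rows 0.1 turn units [ 7.893  0.    -0.023]
```

View pics/s3.png

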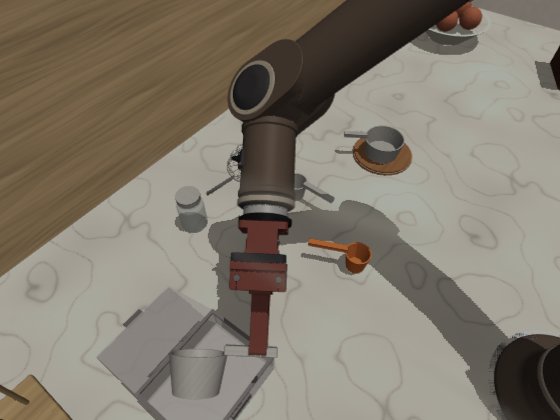

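>>> {"method": "drive_tool", "body": {
  "rows": [
    [[0,0,0,1,0,0],[0,0,0,1,0,0],[0,0,0,1,0,0],[0,0,0,1,0,0],[0,0,0,1,0,0],[0,0,0,1,0,0],[0,0,0,1,0,0],[0,0,0,1,0,0]]
  ]
}}

```text
clock: 16.5
position: [0.3968, 0.3326, 0.2007]
tool_rot: [[0.825, -0.121, -0.552], [0.565, 0.179, 0.806], [0.001, -0.976, 0.216]]
force: [0.1, 0.0, -2.0]
grip_width: 0.0114
grasp_force: 30.0
```

>>> {"method": "drive_tool", "body": {
  "rows": [
    [[0,0,0,0.5,0,0],[0,0,0,0,0,0],[0,0,0,0,0,0],[0,0,0,0,0,0],[0,0,0,0,0,0],[0,0,0,0,0,0],[0,0,0,0,0,0],[0,0,0,0,0,0]]
  ]
}}

```text
clock: 17.5
position: [0.3964, 0.332, 0.2003]
tool_rot: [[0.826, -0.146, -0.545], [0.564, 0.214, 0.797], [-0.0, -0.966, 0.259]]
force: [-0.2, -0.0, -1.2]
grip_width: 0.0116
grasp_force: 30.0
```

Run:
```python
from h import *
go([.396,.332,.2],down(.6))
for c in('side','top'):
    im=ctrl.capture(c); cv2.imwrite(f'pics/n_{c}.png',im)
    print(c,[(round(a['p'],2),np.round(a['pixel']),np.round(at(c,a['pixel'],.015),3)) for a in ctrl.cut_out('nut1',c)])
a=cv2.imread('pics/n_side.png')[200:420,90:380];b=cv2.imread('pics/n_top.png')[170:310,90:260]
cv2.imwrite('pics/n.png',np.hstack([cv2.resize(a,(400,300)),cv2.resize(b,(364,300))]))
```

```text
t 17.50 pos [0.3964 0.332  0.2003] F [-0.2 -0.  -1.2] grip 0.0116 30.0 q [ 0.455  1.307 -0.823  1.709 -0.74   1.438 -0.719]
shift units [-0.0004  0.0004  0.0002] max rows 0.0 turn units [-2.1e+01 -4.0e-03 -4.0e-03]
side [(0.62, array([359., 173.]), array([0.575, 0.361, 0.015]))]
top []
```

View pics/n.png

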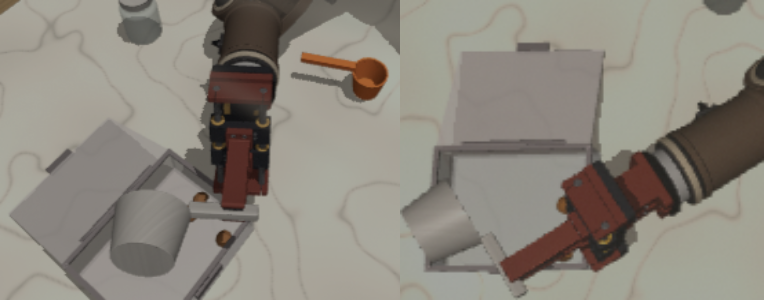

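>>> {"method": "drive_tool", "body": {
  "rows": [
    [[0,0,0,-1,0,0],[0,0,0,-1,0,0],[0,0,0,-1,0,0],[0,0,0,-1,0,0],[0,0,0,-1,0,0],[0,0,0,-1,0,0],[0,0,0,-1,0,0],[0,0,0,-1,0,0]]
  ]
}}

```text
clock: 18.7
position: [0.3961, 0.3319, 0.2004]
tool_rot: [[0.825, 0.24, -0.511], [0.565, -0.351, 0.747], [-0.0, -0.905, -0.425]]
force: [-0.3, 0.2, -1.5]
grip_width: 0.0116
grasp_force: 30.0
```

>>> {"method": "drive_tool", "body": {
  "rows": [
    [[0,0,0,-1,0,0],[0,0,0,-1,0,0],[0,0,0,-1,0,0],[0,0,0,-1,0,0],[0,0,0,-1,0,0],[0,0,0,-1,0,0],[0,0,0,-1,0,0],[0,0,0,-1,0,0]]
  ]
}}

```text
clock: 19.7
position: [0.3954, 0.3319, 0.2003]
tool_rot: [[0.825, 0.512, -0.238], [0.565, -0.749, 0.346], [-0.001, -0.42, -0.907]]
force: [0.4, -0.8, -1.4]
grip_width: 0.0115
grasp_force: 30.0
```

>>> {"method": "drive_tool", "body": {
  "rows": [
    [[0,0,0,-1,0,0],[0,0,0,-1,0,0],[0,0,0,-1,0,0],[0,0,0,-1,0,0],[0,0,0,-1,0,0],[-0.0155,0.0294,0,0,0,0],[-0.031,0.0588,0,0,0,0],[-0.031,0.0588,0,0,0,0]]
  ]
}}

```text
clock: 20.7
position: [0.4092, 0.2072, 0.1998]
tool_rot: [[0.824, 0.566, -0.002], [0.566, -0.824, -0.001], [-0.002, -0.001, -1.0]]
force: [1.1, 0.4, -0.5]
grip_width: 0.0116
grasp_force: 30.0
```

Run:
```python
from h import *
go([.471,-.312,.2],down(.6))
for c in('top','side','wrist'):
    ctrl.capture(c)
    print(c,[(round(a['p'],2),np.round(a['pixel']),np.round(at(c,a['pixel'],.015),3),a['region'].sum()) for a in ctrl.cut_out('nut1',c)])
    print([(round(a['p'],2),np.round(a['pixel']),a['region'].sum()) for a in ctrl.cut_out('cup_middle',c)])
```

```text
t 20.70 pos [0.4092 0.2072 0.1998] F [ 1.1  0.4 -0.5] grip 0.0116 30.0 q [-0.083  0.161 -0.543  1.94   0.094  1.068 -1.635]
shift units [-0.3241  0.6172  0.    ] max rows 8.4 turn units [-0.007  0.023  0.022]
top []
[(0.91, array([260., 168.]), np.int64(384))]
side [(0.39, array([376., 253.]), array([0.443, 0.296, 0.015]), np.int64(70)), (0.26, array([154., 243.]), array([ 0.821, -0.12 ,  0.015]), np.int64(491))]
[(0.85, array([291., 250.]), np.int64(2279))]
wrist []
[(0.55, array([118., 279.]), np.int64(23336))]
```

>>> {"method": "drive_tool", "body": {
  "rows": [
    [[-0.031,0.0588,0,0,0,0],[-0.031,0.0588,0,0,0,0],[-0.031,0.0588,0,0,0,0],[-0.031,0.0588,0,0,0,0],[-0.031,0.0588,0,0,0,0],[-0.031,0.0588,0,0,0,0],[-0.031,0.0588,0,0,0,0],[-0.031,0.0588,0,0,0,0]]
  ]
}}

```text
clock: 22.15
position: [0.4567, -0.1888, 0.2002]
tool_rot: [[0.825, 0.566, 0.0], [0.566, -0.825, 0.0], [0.0, -0.0, -1.0]]
force: [0.4, -0.5, -1.2]
grip_width: 0.0117
grasp_force: 30.0
```

>>> {"method": "drive_tool", "body": {
  "rows": [
    [[-0.031,0.0588,0,0,0,0],[-0.031,0.0588,0,0,0,0],[-0.0145,0.029,0,0,0,0],[0,0,0,0,0,1],[0,0,0,0,0,1],[0,0,0,0,0,1],[0,0,0,0,0,1],[0,0,0,0,0,1]]
  ]
}}

```text
clock: 23.15
position: [0.4716, -0.3096, 0.2001]
tool_rot: [[0.987, 0.162, -0.0], [0.162, -0.987, 0.001], [-0.0, -0.001, -1.0]]
force: [-0.2, 0.1, -1.7]
grip_width: 0.0119
grasp_force: 30.0
```

>>> {"method": "drive_tool", "body": {
  "rows": [
    [[0,0,0,0,0,1],[0,0,0,0,0,1],[0,0,0,0,0,1],[0,0,0,0,0,1],[0,0,0,0,0,1],[0,0,0,0,0,1],[0,0,0,0,0,1],[0,0,0,0,0,0.6]]
  ]
}}

```text
clock: 24.15
position: [0.4716, -0.3096, 0.2]
tool_rot: [[0.878, -0.479, -0.0], [-0.479, -0.878, 0.001], [-0.001, -0.001, -1.0]]
force: [0.2, 0.8, -0.9]
grip_width: 0.0118
grasp_force: 30.0
```

Run:
```python
from fit import *
go([.471,-.312,.12],down(-.5))
for c in('top','side'):
    im=ctrl.capture(c)
    print(c,[(round(a['p'],2),np.round(a['pixel']),np.round(at(c,a['pixel'],.015),3),a['region'].sum()) for a in ctrl.cut_out('nut1',c)])
    hsv=cv2.cvtColor(im,cv2.COLOR_BGR2HSV); m=((hsv[...,0]<18)&(hsv[...,1]>90)&(hsv[...,2]>40)).astype(np.uint8)
    n,_,st,ce=cv2.connectedComponentsWithStats(m)
    for i in range(1,n):
        P=at(c,ce[i][::-1],.012)
        if st[i,4]>5 and .4<P[0]<.72 and .2<P[1]<.47: print('  brown',st[i,4],np.round(P,3))
ctrl.capture('wrist')
for n in('cup_large','cup_middle'):
    for a in ctrl.cut_out(n,'wrist'):
        print(n,round(a['p'],2),np.round(a['pixel']),a['region'].sum(),cv2.boundingRect(a['region'].astype(np.uint8)))
for c in('top','side'):
    r=pick('cup_large',c,[.54,-.35])
    if r is not None: print(c,r.sum(),fit('cup_large',{c:r},[.5395,-.3495,-2.593]))
```

```text
t 24.15 pos [ 0.4716 -0.3096  0.2   ] F [ 0.2  0.8 -0.9] grip 0.0118 30.0 q [ 0.445  0.299  0.064  1.74  -0.022  1.104 -1.555]
shift units [0.0009 0.0033 0.1067] max rows 1.3 turn units [-0.008  0.009  0.   ]
top [(0.48, array([286., 166.]), array([0.447, 0.295, 0.015]), np.int64(49)), (0.39, array([268., 168.]), array([0.494, 0.293, 0.015]), np.int64(42))]
  brown 74 [0.501 0.291 0.012]
  brown 46 [0.444 0.296 0.012]
side [(0.53, array([375., 253.]), array([0.443, 0.295, 0.015]), np.int64(96)), (0.41, array([356., 228.]), array([0.5  , 0.298, 0.015]), np.int64(91))]
  brown 197 [0.502 0.287 0.012]
  brown 83 [0.447 0.296 0.012]
cup_large 0.91 [ 63. 193.] 452 (179, 49, 32, 27)
cup_middle 0.72 [113. 280.] 23194 (201, 23, 156, 292)
top 436.0 (array([ 0.53950399, -0.34938219, -2.59480813]), np.float64(2.4205972297175755))
side 1352.0 (array([ 0.53922411, -0.34829703, -2.58859731]), np.float64(0.04350562710291218))
```

>>> {"method": "drive_tool", "body": {
  "rows": [
    [[0,0.0028,0.02,0,0,0],[0,0,0.04,0,0,0],[0,0,0.04,0,0,0],[0,0,0.03,0,0,0],[0,0,0.02,0,0,0],[0,0,0.02,0,0,0],[0,0,0.014,0,0,0],[0,0,0,0,0,0]]
  ]
}}

```text
clock: 25.6
position: [0.4695, -0.3128, 0.0617]
tool_rot: [[0.878, -0.479, -0.001], [-0.479, -0.878, 0.001], [-0.001, -0.0, -1.0]]
force: [-0.1, -0.5, -1.5]
grip_width: 0.0117
grasp_force: 30.0
```

>>> {"method": "drive_tool", "body": {
  "rows": [
    [[0,0,0.01,0,0,0],[0,0,0.01,0,0,0],[0,0,0.007,0,0,0],[0,0,0.004,0,0,0],[0,0,0,0,0,0],[0,0,0,0,0,0],[0,0,0,0,0,0],[0,0,0,0,0,0]]
  ]
}}

```text
clock: 26.6
position: [0.4699, -0.3131, 0.0392]
tool_rot: [[0.878, -0.479, 0.0], [-0.479, -0.878, -0.0], [0.0, 0.0, -1.0]]
force: [0.2, 0.9, -1.9]
grip_width: 0.0116
grasp_force: 30.0
```

>>> {"method": "drive_tool", "body": {
  "rows": [
    [[0,0,0.001,0,0,0],[0,0,0.001,0,0,0],[0,0,0.001,0,0,0],[0,0,0,0,0,0],[0,0,0,0,0,0],[0,0,0,0,0,0],[0,0,0,0,0,0],[0,0,0,0,0,0]]
  ]
}}

```text
clock: 27.6
position: [0.4697, -0.3131, 0.0369]
tool_rot: [[0.878, -0.479, -0.0], [-0.479, -0.878, 0.0], [-0.0, 0.0, -1.0]]
force: [-3.8, 0.8, 6.2]
grip_width: 0.0114
grasp_force: 30.0
```

Run:
```python
from h import *
go([.4708,-.3116,.2],down(-.5))
```

```text
t 27.60 pos [ 0.4697 -0.3131  0.0369] F [-3.8  0.8  6.2] grip 0.0114 30.0 q [ 0.463  0.489  0.051  1.895 -0.035  0.759 -1.537]
shift units [ 0.0003 -0.0024 -0.2175] max rows 2.6 turn units [ 0.001  0.002 -0.   ]
```

>>> {"method": "drive_tool", "body": {
  "rows": [
    [[0,0,0,0,0,0],[0,0,0,0,0,0],[0,0,0,0,0,0],[0,0,0,0,0,0],[0,0,-0.01,0,0,0],[0,0,-0.03,0,0,0],[0,0,-0.05,0,0,0],[0,0,-0.05,0,0,0]]
  ],
  "fingers": 40
}}

```text
clock: 28.6
position: [0.4697, -0.313, 0.1433]
tool_rot: [[0.878, -0.479, 0.0], [-0.479, -0.878, -0.0], [0.0, 0.0, -1.0]]
force: [1.0, -0.9, -0.4]
grip_width: 0.0401
grasp_force: 0.0
```

>>> {"method": "drive_tool", "body": {
  "rows": [
    [[-0.0066,-0.0616,0,0,0,0],[-0.0066,-0.0616,0,0,0,0],[-0.0066,-0.0616,0,0,0,0],[-0.0066,-0.0616,0,0,0,0],[-0.0066,-0.0616,0,0,0,0],[0,0,0,0,0,-1],[0,0,0,0,0,-1],[0,0,0,0,0,-1]]
  ]
}}

```text
clock: 29.6
position: [0.559, -0.0983, 0.1423]
tool_rot: [[0.973, -0.233, 0.0], [-0.233, -0.973, -0.0], [0.001, 0.0, -1.0]]
force: [0.5, -0.2, -0.5]
grip_width: 0.0398
grasp_force: 0.0
```

>>> {"method": "drive_tool", "body": {
  "rows": [
    [[0,0,0,0,0,-1],[0,0,0,0,0,-1],[0,0,0,0,0,-0.36],[0,0,0,0,0,0],[0,0,0,0,0,0],[0,0,0,0,0,0],[0,0,0,0,0,0],[0,0,0,0,0,0]]
  ]
}}

```text
clock: 30.6
position: [0.5588, -0.0984, 0.1418]
tool_rot: [[0.999, -0.032, -0.0], [-0.032, -0.999, -0.0], [-0.0, 0.0, -1.0]]
force: [0.3, 0.7, -0.2]
grip_width: 0.0398
grasp_force: 0.0
```

Run:
```python
from fit import *
for c in('wrist','side','top'):
    ctrl.capture(c)
    for net in('cup_small','cup_small_grip'):
        r=pick('cup_small',c,[.63,-.1],net)
        if r is not None: print(c,r.sum(),fit('cup_small',{c:r},[.6365,-.101,-.03]))
    r=pick('cup_middle',c,[.53,-.34])
    if r is not None:
        M['cup_middle']=cup(.076,.06,.015); print(c,'mid',r.sum(),fit('cup_middle',{c:r},[.539,-.35,-.5]))
    r=pick('cup_large',c,[.53,-.34])
    if r is not None: print(c,'large',r.sum(),fit('cup_large',{c:r},[.539,-.35,-2.59]))
go([.5585,-.0985,.022],down(-.032))
```

```text
wrist 4494.0 (array([ 0.637146  , -0.09963556, -0.03228883]), np.float64(0.07117987381868635))
wrist 4702.0 (array([ 0.63740623, -0.09957531, -0.02983785]), np.float64(0.03270281315418553))
wrist mid 4319.0 (array([ 0.53370054, -0.36488091, -0.68525131]), np.float64(0.18447806999623187))
wrist large 4241.0 (array([ 0.53958847, -0.35236479, -2.56783127]), np.float64(0.7791863739129229))
side 645.0 (array([ 0.63652345, -0.09906544, -0.06590418]), np.float64(0.1814561483508132))
side 706.0 (array([ 0.63672115, -0.09848273, -0.03284735]), np.float64(0.08548575237460422))
side mid 717.0 (array([ 0.53821072, -0.35067854, -0.51519072]), np.float64(0.3300735635955916))
side large 673.0 (array([ 0.53974039, -0.34890184, -2.58240928]), np.float64(1.0698190717594618))
top 42.0 (array([ 0.63659185, -0.09925866, -0.0023408 ]), np.float64(11.49514472455649))
top 54.0 (array([ 0.63602428, -0.10354797, -0.05700136]), np.float64(8.68641975308642))
top mid 704.0 (array([ 0.53707826, -0.35200109, -0.49551868]), np.float64(0.396557486631016))
t 31.35 pos [ 0.5589 -0.0985  0.1418] F [ 0.7  0.4 -0.7] grip 0.04 0.0 q [ 0.18   0.366 -0.117  1.791  0.05   0.987 -1.56 ]
shift units [-5.000e-04  1.000e-04  1.597e-01] max rows 1.9 turn units [ 0.    -0.    -0.002]
```

>>> {"method": "drive_tool", "body": {
  "rows": [
    [[0,-0.0017,0.03,0,0,0],[0,0,0.04,0,0,0],[0,0,0.04,0,0,0],[0,0,0.03,0,0,0],[0,0,0.02,0,0,0],[0,0,0,0,0,0],[0,0,0,0,0,0],[0,0,0,0,0,0]]
  ]
}}

```text
clock: 32.35
position: [0.5596, -0.0973, 0.0228]
tool_rot: [[0.999, -0.032, 0.002], [-0.032, -0.999, -0.0], [0.002, 0.0, -1.0]]
force: [-0.7, -0.4, -0.2]
grip_width: 0.0398
grasp_force: 0.0
```

>>> {"method": "drive_tool", "body": {
  "rows": [
    [[0,0,0,0,0,0],[0,0,0,0,0,0],[0,0,0,0,0,0],[0,0,0,0,0,0],[0,0,0,0,0,0],[0,0,0,0,0,0],[0,0,0,0,0,0],[0,0,0,0,0,0]]
  ],
  "fingers": 0
}}

```text
clock: 33.35
position: [0.5589, -0.0972, 0.0218]
tool_rot: [[0.999, -0.032, -0.0], [-0.032, -0.999, -0.0], [-0.0, 0.0, -1.0]]
force: [-1.4, -0.1, 1.9]
grip_width: 0.0117
grasp_force: 30.0
```

>>> {"method": "drive_tool", "body": {
  "rows": [
    [[0,0,-0.01,0,0,0],[0,0,-0.03,0,0,0],[0,0,-0.05,0,0,0],[0,0,-0.055,0,0,0],[0,0,-0.04,0,0,0],[-0.0074,0.0283,0,0,0,0],[-0.0148,0.0566,0,0,0,0],[-0.0148,0.0566,0,0,0,0]]
  ]
}}

```text
clock: 34.35
position: [0.5273, -0.2031, 0.161]
tool_rot: [[1.0, -0.031, 0.0], [-0.031, -1.0, -0.0], [0.0, 0.0, -1.0]]
force: [0.6, -0.9, -1.4]
grip_width: 0.0116
grasp_force: 30.0
```

>>> {"method": "drive_tool", "body": {
  "rows": [
    [[-0.0148,0.0566,0,0,0,0],[-0.0148,0.0566,0,0,0,0],[-0.0148,0.0566,0,0,0,0],[-0.0148,0.0566,0,0,0,0],[-0.0074,0.0283,0,0,0,0],[0,0,0,0,0,-1],[0,0,0,0,0,-1],[0,0,0,0,0,-1]]
  ]
}}

```text
clock: 35.35
position: [0.4723, -0.3904, 0.1606]
tool_rot: [[0.973, 0.232, 0.0], [0.232, -0.973, 0.001], [0.0, -0.001, -1.0]]
force: [-0.1, -0.5, -1.7]
grip_width: 0.0119
grasp_force: 30.0
```

>>> {"method": "drive_tool", "body": {
  "rows": [
    [[0,0,0,0,0,-1],[0,0,0,0,0,-1],[0,0,0,0,0,-1],[0,0,0,0,0,-0.67],[0,0,0,0,0,0],[0,0,0,0,0,0],[0,0,0,0,0,0],[0,0,0,0,0,0]]
  ]
}}

```text
clock: 36.35
position: [0.4717, -0.3916, 0.1606]
tool_rot: [[0.853, 0.522, -0.0], [0.522, -0.853, 0.0], [0.0, -0.0, -1.0]]
force: [0.2, 0.1, -1.0]
grip_width: 0.0116
grasp_force: 30.0
```

Run:
```python
from fit import *
go([.4715,-.3916,.042],down(.55))
M['cup_middle']=cup(.076,.06,.015)
ctrl.capture('side')
for n,g,z in(('cup_middle',[.538,-.351,-.5],.015),('cup_small',[.538,-.351,.55],.138)):
    M[n]=cup(.076,.06,z) if n=='cup_middle' else cup(.054,.04,z)
    r=pick(n,'side',[.55,-.36]) if n=='cup_middle' else pick(n,'side',[.6,-.4])
    if r is not None: print(n,r.sum(),fit(n,{'side':r},g))
```

```text
t 36.35 pos [ 0.4717 -0.3916  0.1606] F [ 0.2  0.1 -1. ] grip 0.0116 30.0 q [ 0.704  0.422 -0.123  1.657  0.057  1.066 -0.457]
shift units [-3.000e-04 -1.000e-04  1.581e-01] max rows 1.9 turn units [-0.    -0.    -0.005]
cup_middle 708.0 (array([ 0.53801559, -0.35043053, -0.51161071]), np.float64(0.34768472360695685))
```

Aligned. Lower to about 2 mm above the floor, then touch.

>>> {"method": "drive_tool", "body": {
  "rows": [
    [[0,0,0.02,0,0,0],[0,0,0.035,0,0,0],[0,0,0.035,0,0,0],[0,0,0.025,0,0,0],[0,0,0.02,0,0,0],[0,0,0.013,0,0,0],[0,0,0.007,0,0,0],[0,0,0,0,0,0]]
  ]
}}

```text
clock: 37.5
position: [0.4718, -0.3918, 0.0444]
tool_rot: [[0.853, 0.523, 0.0], [0.523, -0.853, -0.0], [0.0, 0.0, -1.0]]
force: [0.4, -0.3, -0.6]
grip_width: 0.0115
grasp_force: 30.0
```

>>> {"method": "drive_tool", "body": {
  "rows": [
    [[0,0,0.001,0,0,0],[0,0,0.001,0,0,0],[0,0,0.001,0,0,0],[0,0,0,0,0,0],[0,0,0,0,0,0],[0,0,0,0,0,0],[0,0,0,0,0,0],[0,0,0,0,0,0]]
  ]
}}

```text
clock: 38.5
position: [0.4717, -0.3918, 0.0421]
tool_rot: [[0.853, 0.522, 0.0], [0.522, -0.853, -0.0], [0.0, 0.0, -1.0]]
force: [-0.3, -0.7, -0.9]
grip_width: 0.0117
grasp_force: 30.0
```

>>> {"method": "drive_tool", "body": {
  "rows": [
    [[0,0,0.001,0,0,0],[0,0,0,0,0,0],[0,0,0,0,0,0],[0,0,0,0,0,0],[0,0,0,0,0,0],[0,0,0,0,0,0],[0,0,0,0,0,0],[0,0,0,0,0,0]]
  ]
}}

```text
clock: 39.5
position: [0.4715, -0.3921, 0.0415]
tool_rot: [[0.853, 0.522, -0.0], [0.522, -0.853, -0.0], [-0.0, 0.0, -1.0]]
force: [-3.5, -1.0, 5.4]
grip_width: 0.0118
grasp_force: 30.0
```

Touched down; release and lift away.

>>> {"method": "drive_tool", "body": {
  "rows": [
    [[0,0,0,0,0,0],[0,0,0,0,0,0],[0,0,0,0,0,0],[0,0,0,0,0,0],[0,0,-0.01,0,0,0],[0,0,-0.03,0,0,0],[0,0,-0.05,0,0,0],[0,0,-0.05,0,0,0]]
  ],
  "fingers": 40
}}

```text
clock: 40.5
position: [0.4716, -0.3916, 0.1478]
tool_rot: [[0.853, 0.523, 0.0], [0.523, -0.853, 0.0], [0.0, -0.0, -1.0]]
force: [0.3, 0.9, 1.2]
grip_width: 0.0401
grasp_force: 0.0
```

>>> {"method": "drive_tool", "body": {
  "rows": [
    [[-0.05,0,-0.02,0,0,0],[-0.05,0,-0.02,0,0,0],[-0.05,0,-0.02,0,0,0],[-0.05,0,0,0,0,0],[0,0,0,0,0,0],[0,0,0,0,0,0],[0,0,0,0,0,0],[0,0,0,0,0,0]]
  ]
}}

```text
clock: 41.5
position: [0.3447, -0.4694, 0.1912]
tool_rot: [[0.852, 0.524, 0.0], [0.524, -0.852, 0.0], [0.0, -0.0, -1.0]]
force: [0.5, 0.3, 0.1]
grip_width: 0.04
grasp_force: 0.0
```

Run:
```python
from fit import *
go([0,0,0],down(0))
for c in('side','top'):
    im=ctrl.capture(c)
    for n,g,zs in(('cup_small',[.538,-.351,.55],(.012,.02,.03)),('cup_middle',[.538,-.351,-.5],(.015,)),('cup_large',[.539,-.349,-2.59],(.01,))):
        ds=[d for d in ctrl.cut_out(n,c) if np.linalg.norm(at(c,d['pixel'],.07)[:2]-[.52,-.36])<.1]
        if not ds: print(c,n,'none');continue
        for z in zs:
            M[n]=cup(*{'cup_small':(.054,.04),'cup_middle':(.076,.06),'cup_large':(.1,.084)}[n],z)
            print(c,n,z,ds[0]['region'].sum(),*fit(n,{c:ds[0]['region'].astype(float)},g))
    hsv=cv2.cvtColor(im,cv2.COLOR_BGR2HSV); m=((hsv[...,0]<18)&(hsv[...,1]>90)&(hsv[...,2]>40)).astype(np.uint8)
    n,_,st,ce=cv2.connectedComponentsWithStats(m)
    for i in range(1,n):
        P=at(c,ce[i][::-1],.012)
        if st[i,4]>5 and .4<P[0]<.75 and .15<P[1]<.5: print('  brown',st[i],np.round(P,3))
```

```text
t 41.50 pos [ 0.3447 -0.4694  0.1912] F [0.5 0.3 0.1] grip 0.04 0.0 q [ 0.918  0.342 -0.082  1.7    0.03   1.102 -0.192]
shift units [-0.0636 -0.7738  0.2551] max rows 9.8 turn units [-3.00e-03 -2.00e-03  6.32e+00]
side cup_small 0.012 509 [ 0.54199638 -0.35811155  0.54073828] 0.38933703147270693
side cup_small 0.02 509 [ 0.53873891 -0.34972591  0.52703049] 0.41228090450325516
side cup_small 0.03 509 [ 0.53549305 -0.33816628  0.52803004] 0.45319927578103936
side cup_middle 0.015 387 [ 0.53855085 -0.35140907 -0.51548967] 1.4741044738308762
side cup_large 0.01 718 [ 0.54093051 -0.34967916 -2.55846597] 0.9547544923261783
  brown [222 341  19  22 197] [0.502 0.287 0.012]
  brown [247 370  10  12  83] [0.447 0.296 0.012]
top cup_small 0.012 554 [ 0.53658537 -0.35403425  0.57374069] 0.19534933106816732
top cup_small 0.02 554 [ 0.53553029 -0.35124154  0.56991517] 0.2157429036596588
top cup_small 0.03 554 [ 0.53559282 -0.34634027  0.5580801 ] 0.2406172577334183
top cup_middle 0.015 372 [ 0.53656277 -0.35092267 -0.5097034 ] 1.6222643896268187
top cup_large 0.01 670 [ 0.54014327 -0.35085149 -2.58158221] 1.310324846356453
  brown [172 261   4   8  25] [0.501 0.279 0.012]
  brown [163 262   8   8  47] [0.5   0.297 0.012]
  brown [162 284   8   8  46] [0.444 0.296 0.012]
```

```bash
python3 -c "
from station import ctrl
print(ctrl.finish_job())"
```

```text
the job is handed in; nothing more can be done
None
```

I handed the job in with all three nuts in the clear box and the cups nested on the trivet, handles apart; the final camera fits agree, but the interface returned no verdict.

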